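# Hang the keyhole bottle holder and load it

### The arm

A 6-joint arm with a two-finger parallel gripper is mounted at the origin on the work surface. World frame = base frame: x ahead of the robot, y to its left, z up, the work surface at z = 0. Lengths are in m, angles in rad, forces in N, time in s.
With the tool pointing down it reaches from about 0.25 to 0.85 m from the base axis. Payload 12.5 kg.
Tool frame: the origin (TCP) lies at the very end of the fingers, on their centre line; the grasp point (between the pads) lies 19 mm behind it; z points along the fingers, y is the direction in which the jaws open and shut (so a half turn about z gives the same grasp; the last joint's range is limited). The gripper opens to 93 mm and grips with 3 to 60 N. Pads are 15 mm wide; open, the fingers measure 128 mm over their backs; the gripper's body (75 mm by 188 mm) begins 65 mm behind the grasp point.
Start: joints at [1.17, 0.351, 1.652, -0, 1.139, -0.085], TCP at [0.171, 0.523, 0.219] pointing down, gripper open.
Joint ranges: [-2.75, 2.75], [-0.79, 2.1], [0.01, 2.65], [-1.57, 4.71], [0.07, 3.14], [-2.87, 2.87]. Speed limits (rad/s): [2.22, 2.22, 2.79, 3.14, 3.14, 3.14].

### API

Orientations are given as a unit quaternion [x, y, z, w].
In Python, from rig import manip, claw, cams, monitor gives the robot as it stands. The module is installed in compiled form; this text tells all that it offers. Calls block until the motion is done:
- manip.move_pose(position, orientation): joint-space move of the TCP to a pose.
- manip.movel(position, rotation=None, v=0.15, guard=None): straight line of the TCP; rotation=None keeps the orientation; v is the mean speed in m/s. With guard (N) it stops when the force on the tool has changed by that much, and returns True; else False.
- manip.move_j(angles): joint-space move.
- claw.gripper_to(opening): opening from 0.0 (shut) to 1.0 (fully open); the grip force is fixed at half the most; returns when the fingers have stopped.
- manip.sleep(seconds).
- manip.ik(position, orientation): joint angles nearest the present ones, or None.
- cams.grab_frame(name): name is "side" or "top" or "wrist"; returns a dict with "img" (400x640x3 uint8, red, green, blue), "mtx" (3x3 intrinsics, pixels), "k1" (the pictures are not rectified: a ray, as slopes to the right and down, at radius r is drawn at 1 + k1 r^2 times it, then the intrinsics apply), "extrinsics" (4x4, takes a point from world to camera coordinates). Camera axes: x right, y down, z forward; pixel columns grow to the right and rows downward; lengths in m; the calibration is good to about 2 mm. A picture is of the moment at which its call begins. There is no depth.
A pose or a line that the arm cannot do raises manip.Unreachable and nothing moves.
- manip.job_done(): hands the job in, once; it reports no verdict.
Readings, each from a call of its own:
- monitor.current_t(): time.
- monitor.current_joints(): joint angles.
- monitor.current_qd(): joint speeds.
- monitor.current_joint_efforts(): joint torques, N m.
- monitor.current_position(): TCP position.
- monitor.current_ee_rot(): TCP orientation.
- monitor.current_ft_force(): force on the tool from outside, world axes, zero at the start.
- monitor.current_torque(): the same for the moment, N m.
- monitor.current_opening(): opening from 0.0 (shut) to 1.0 (fully open).
Only numpy, scipy, OpenCV 4.12 (cv2) and the standard library are available. Lean on these libraries where they do the work, as an engineer would, in place of code of your own. Each camera call takes 0.05 s, during which the arm holds its last target.

### The job

Hang the green bottle holder on the upright metal panel: pass the wide ends of its two keyholes over the stud heads, let it down until it is locked fully home on the studs, and let go of it. Then stand the blue-capped bottle upright in the tray of the hung holder, without tipping the bottle over on the way, and leave the other things on the bench where they are.

Things in the scene. Friction and masses are not known exactly. Their poses are not given: they have to be found in the camera images.
- panel: fixed upright metal panel, 200 mm wide (its y), 175 mm high, 12 mm thick, with foot and ribs behind it (its +x side, out to 122 mm). Its front face looks along its own -x and carries two headed studs side by side at y = -35 and +35 mm, z = 159 mm. Origin: on the front face at its lower edge, mid width, on the bench; z up
- stud_mid (a point): point of the panel's front face midway between the two stud axes, 159 mm above the bench; axes as the panel (front is -x). Each stud: steel shank 10 mm in diameter and 10 mm long, then a black head 24 mm in diameter and 5 mm thick, so the heads end 15 mm before the face
- holder: loose green bottle holder, 0.22 to 0.42 kg, standing upright on the bench: back plate 120 mm wide (its y), 140 mm high, 6 mm thick, at x = 44 to 50 mm, with two keyholes; open bottle tray in front (-x); black grip tab on top. Origin: underside, below where the bottle stands; z up. When hung its axes are as the panel's, plate back against the panel, underside 45 mm above the bench
- holder_tab (a point): middle of the holder's grip tab, 158 mm above its underside and 44 mm behind (+x) its origin; axes as the holder. The tab is 12 mm thick (x), 50 mm wide (y) and stands from 138 to 175 mm up
- holder_hole (a point): point on the back face of the holder's plate (x = 50 mm) midway between the wide ends of the two keyholes, 80 mm up. The wide ends are 32 mm across, centred at y = -35 and +35 mm; each runs upward into a slot 16 mm wide
- holder_lock (a point): point on the back face of the holder's plate (x = 50 mm), 114 mm up, midway between the two places in the slots where the stud shanks sit when fully home, 34 mm above holder_hole; it then meets stud_mid. Play when hung: about 4 mm out of the panel, 3 mm sideways
- holder_tray (a point): point on the tray's floor where the bottle is to stand, 5 mm above the holder's underside, on the holder's z axis. The tray is open above, inside x = -36 to +44 mm and y = -36 to +36 mm, rim 45 mm above the underside
- bottle_blue: the bottle to load: bottle, 165 mm tall, 0.15 to 0.31 kg: white straight body 56 mm in diameter up to 122 mm, sloping shoulder, then a blue screw cap 38 mm in diameter from 138 to 165 mm; blue band round the body. Stands upright on the bench. Origin: centre of its underside, z up
- bottle_red: bystander: bottle, 165 mm tall, 0.22 kg: white straight body 56 mm in diameter up to 122 mm, sloping shoulder, then a red screw cap 38 mm in diameter from 138 to 165 mm; red band round the body. Stands upright on the bench. Origin: centre of its underside, z up
- bottle_yellow: bystander: bottle, 165 mm tall, 0.22 kg: white straight body 56 mm in diameter up to 122 mm, sloping shoulder, then a yellow screw cap 38 mm in diameter from 138 to 165 mm; yellow band round the body. Stands upright on the bench. Origin: centre of its underside, z up
- beaker: bystander: clear beaker, 72 mm in diameter, 90 mm high. Origin: centre of its underside
- slide_box: bystander: flat blue box for slides, 92 x 172 x 38 mm. Origin: centre of its underside
- tube_rack: bystander: orange block with small tubes, 70 x 130 x 70 mm. Origin: centre of its underside
Mind the look-alikes: they are no part of the job. Of the things that look like the holder, the middle-sized one is meant.

How it is judged:
On the way, in this order (a step that is already met when the one before it is completed fails the run):
1. the holder hangs locked on both studs, let go of by the fingers, with the blue-capped bottle not yet in it (x of holder_lock in the frame of stud_mid between -0.009 and 0.004 m and y of holder_lock in the frame of stud_mid between -0.009 and 0.009 m and z of holder_lock in the frame of stud_mid between -0.008 and 0.007 m and angle between holder's own z axis and vertical below 0.12 rad and contact force between the fingers and holder below 0.1 N and linear speed of holder below 0.03 m/s and horizontal distance between bottle_blue and holder above 0.06 m), for 0.2 s.
2. the blue-capped bottle stands in the tray of the hung holder (x of holder_lock in the frame of stud_mid between -0.009 and 0.004 m and y of holder_lock in the frame of stud_mid between -0.009 and 0.009 m and z of holder_lock in the frame of stud_mid between -0.008 and 0.007 m and angle between holder's own z axis and vertical below 0.12 rad and x of bottle_blue in the frame of holder between -0.02 and 0.03 m and y of bottle_blue in the frame of holder between -0.02 and 0.02 m and z of bottle_blue in the frame of holder between -0.005 and 0.015 m and angle between bottle_blue's own z axis and vertical below 0.15 rad), for 0.2 s.
At the end, for the whole second after the job is handed in: Holder hangs on both studs: holder_lock vs stud_mid within 9 mm sideways, +7/-8 mm in height, under 9 mm out; upright within 0.12 rad. Blue-capped bottle in its tray: +-20 mm (y), -20 to +30 mm (x) of its origin, underside -5 to +15 mm, upright within 0.15 rad. Both at rest (all of step 2 and linear speed of each of holder, bottle_blue below 0.03 m/s); the robot touches nothing.
It fails at once if another bottle is pushed more than 40 mm or tipped over (distance of any of bottle_red, bottle_yellow from where it was at the start of the episode above 0.04 m or angle between any of bottle_red, bottle_yellow's own z axis and vertical above 0.5 rad).
It fails at once if the beaker, slide box or tube rack is pushed more than 40 mm or tipped over (distance of any of beaker, slide_box, tube_rack from where it was at the start of the episode above 0.04 m or angle between any of beaker, slide_box, tube_rack's own z axis and vertical above 0.5 rad).
It fails at once if the blue-capped bottle is tipped more than 0.8 rad (angle between bottle_blue's own z axis and vertical above 0.8 rad).
It also fails if it takes over 67 s, if anything falls off the work surface, if the arm or the gripper's body presses on something with over 40 N, if the wrist force passes 120 N, or if a joint passes its speed limit or range.

## Working session

There is one attempt and no reset: what is moved stays moved. The work goes in short steps, each a Python script; the robot and the scene stay as the last script left them, time stands still between calls to the robot, and variables do not carry over. Pictures are saved under pics/ and viewed, and the job is handed in when it is done.

```bash
mkdir -p pics; ls; python3 - <<'E'
from rig import manip, claw, cams, monitor
import cv2,pickle
d={}
for n in ("side","top","wrist"):
    f=cams.grab_frame(n); d[n]=f
    cv2.imwrite(f"pics/{n}0.png",f["img"][:,:,::-1])
    print(n,f["mtx"].tolist(),f["k1"],f["extrinsics"].round(4).tolist())
pickle.dump(d,open("f0.pkl","wb"))
print(monitor.current_t(),monitor.current_ee_rot(),monitor.current_opening())
E
```

```text
pics
side [[414.52828530718364, 0.0, 321.6081170302285], [0.0, 414.52828530718364, 203.17135276230033], [0.0, 0.0, 1.0]] -0.10782485104461374 [[0.7589, -0.6512, -0.0035, -0.4086], [-0.5055, -0.5857, -0.6336, 0.34], [0.4105, 0.4826, -0.7737, 1.201], [0.0, 0.0, 0.0, 1.0]]
top [[489.74835771348825, 0.0, 320.16006701749336], [0.0, 489.74835771348825, 189.79351366882827], [0.0, 0.0, 1.0]] -0.08615797194333688 [[-0.0183, -0.9998, 0.0029, -0.0092], [-0.9833, 0.0175, -0.1811, 0.5674], [0.181, -0.0062, -0.9835, 1.2947], [0.0, 0.0, 0.0, 1.0]]
wrist [[307.95666661494266, 0.0, 319.2701549723481], [0.0, 307.95666661494266, 203.83139821186163], [0.0, 0.0, 1.0]] -0.04391633204358401 [[0.3111, 0.9504, -0.0018, -0.5489], [0.9204, -0.3008, 0.2497, -0.028], [0.2368, -0.0794, -0.9683, 0.3899], [0.0, 0.0, 0.0, 1.0]]
0.15 [ 1.57221469e-01  9.87563274e-01 -4.23493091e-04 -1.01378499e-04] 1.001176673582063
```

View pics/top0.png

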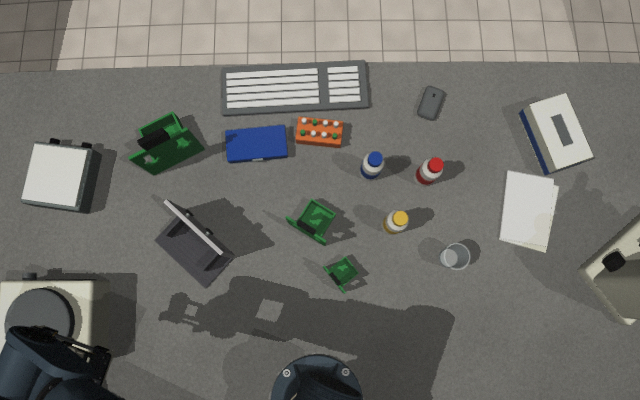

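View pics/side0.png

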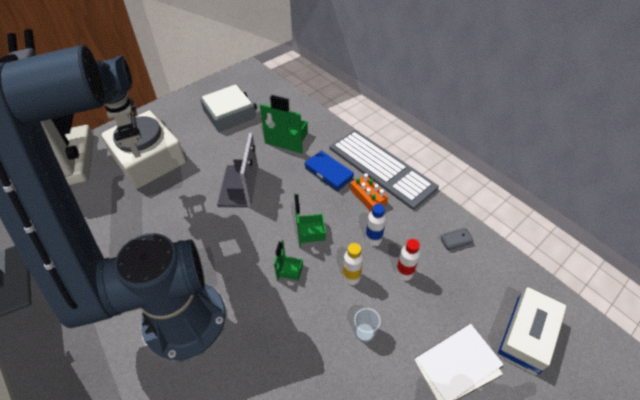

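View pics/wrist0.png

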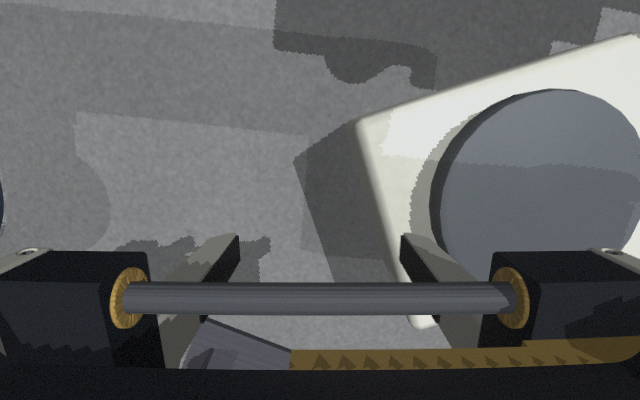

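Three things look like the holder in the top picture: a large one at (165,143), a medium one at (314,222) and a small one at (342,272). I'll enlarge the crops and check their sizes.

```bash
cat > h.py <<'E'
import numpy as np, cv2
def K(f): return f["mtx"],np.array([f["k1"],0,0,0,0.])
def proj(f,P):
    E=f["extrinsics"]; m,d=K(f)
    return cv2.projectPoints(np.asarray(P,float).reshape(-1,1,3),cv2.Rodrigues(E[:3,:3])[0],E[:3,3],m,d)[0].reshape(-1,2)
def ray(f,uv):
    m,d=K(f); E=f["extrinsics"]
    n=cv2.undistortPointsIter(np.asarray(uv,float).reshape(-1,1,2),m,d,None,None,(3,100,1e-12)).reshape(-1,2) if hasattr(cv2,"undistortPointsIter") else cv2.undistortPoints(np.asarray(uv,float).reshape(-1,1,2),m,d).reshape(-1,2)
    R=E[:3,:3]; return -R.T@E[:3,3], np.c_[n,np.ones(len(n))]@R
def atz(f,uv,z):
    o,v=ray(f,uv); return o+v*((z-o[2])/v[:,2])[:,None]
def crop(f,x0,y0,x1,y1,s,name):
    cv2.imwrite(name,cv2.resize(f["img"][y0:y1,x0:x1,::-1],None,fx=s,fy=s,interpolation=cv2.INTER_CUBIC))
def T(x,y,yaw,z=0):
    c,s=np.cos(yaw),np.sin(yaw); M=np.eye(4); M[:3,:3]=[[c,-s,0],[s,c,0],[0,0,1]]; M[:3,3]=[x,y,z]; return M
def ap(M,P): P=np.asarray(P,float).reshape(-1,3); return P@M[:3,:3].T+M[:3,3]
E
python3 - <<'E'
import pickle; from h import *
d=pickle.load(open("f0.pkl","rb"))
crop(d["top"],120,100,380,300,3,"pics/ctop.png")
crop(d["side"],200,80,400,300,3,"pics/cside_.png")
crop(d["side"],210,120,340,290,4,"pics/cside.png")
E
rm pics/cside_.png
```

```text
(no output)
```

View pics/ctop.png

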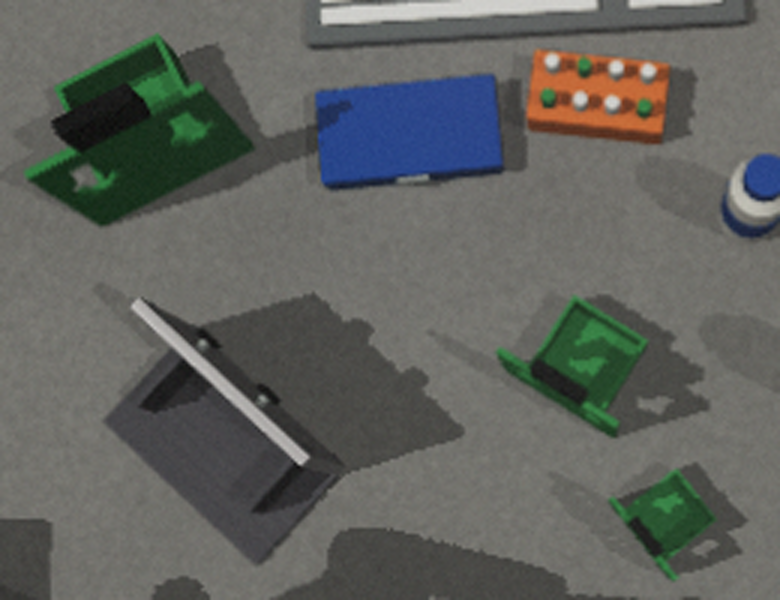

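View pics/cside.png

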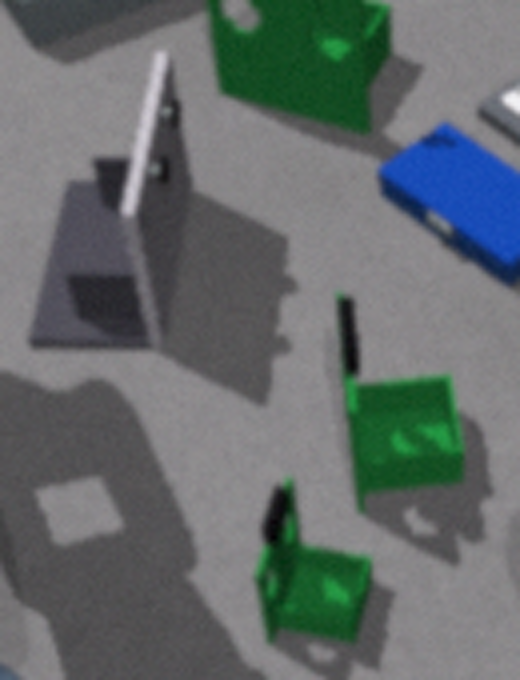

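In the crop the large one has its plate about 75 px wide, the medium one about 45 px and the small one about 26 px. A 120 mm plate at this scale would be about 48 px, so the medium one at top (314,222) and side (311,225) fits. Next I measure the panel, holder and bottle.

```bash
python3 - <<'E'
import pickle; from h import *
d=pickle.load(open("f0.pkl","rb"));t=d["top"];s=d["side"]
def c(x,y): return (120+x/3,100+y/3)
def cs(x,y): return (210+x/4,120+y/4)
p=atz(t,[c(145,298),c(312,460)],.175); print("panel",p.round(4).tolist(),np.linalg.norm(p[0]-p[1]))
p=atz(t,[c(503,350),c(618,425)],.140); print("plate back top",p.round(4).tolist(),np.linalg.norm(p[0]-p[1]))
p=atz(s,[cs(165,55),cs(128,210)],.175);print("panel side",p.round(4).tolist(),np.linalg.norm(p[0]-p[1]))
for f,n in((t,"t"),(s,"s")):
    hsv=cv2.cvtColor(f["img"],cv2.COLOR_RGB2HSV)
    m=cv2.inRange(hsv,(108,150,40),(125,255,255))
    k,l,st,ce=cv2.connectedComponentsWithStats(m)
    for i in range(1,k):
        if st[i,4]>30: print(n,st[i].tolist(),ce[i].round(1), atz(f,[ce[i]],.155).round(4).tolist())
crop(t,355,145,395,190,12,"pics/b1.png"); crop(s,360,195,395,250,10,"pics/b2.png")
E
```

```text
panel [[0.5269, 0.3619, 0.175], [0.3906, 0.2194, 0.175]] 0.1971508658170543
plate back top [[0.4829, 0.065, 0.14], [0.4177, -0.0311, 0.14]] 0.1161382739065763
panel side [[0.5209, 0.3596, 0.175], [0.3913, 0.2227, 0.175]] 0.1885432369778567
t [225, 126, 62, 36, 1815] [255.6 143. ] [[0.6741, 0.1459, 0.155]]
t [368, 152, 14, 14, 147] [374.8 158.3] [[0.628, -0.1607, 0.155]]
s [305, 151, 48, 39, 964] [329.1 169.8] [[0.6246, 0.0614, 0.155]]
s [373, 204, 12, 13, 119] [378.1 210.1] [[0.6255, -0.1633, 0.155]]
s [367, 228, 16, 11, 109] [373.9 233.9] [[0.5533, -0.2172, 0.155]]
s [499, 348, 36, 22, 125] [515.  359.4] [[0.5495, -0.7094, 0.155]]
```

View pics/b1.png

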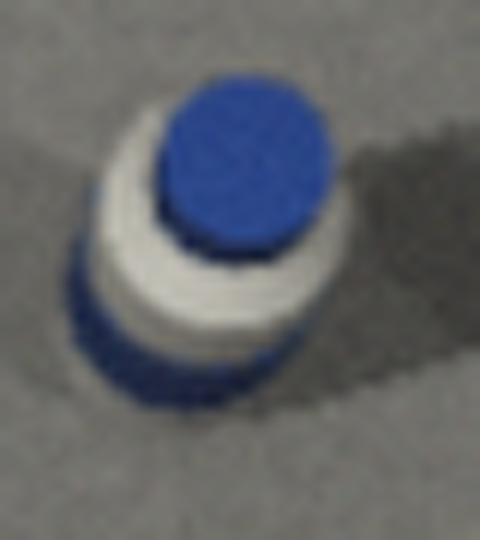

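View pics/b2.png

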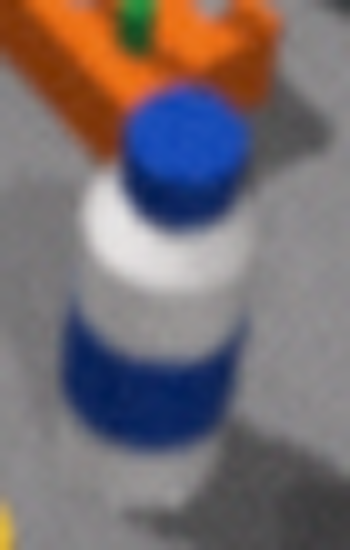

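```bash
cat > fit.py <<'E'
from h import *
from scipy.optimize import minimize
def box(x0,x1,y0,y1,z0,z1): return np.array([[x,y,z] for x in(x0,x1) for y in(y0,y1) for z in(z0,z1)])/1000
PLATE=box(44,50,-60,60,0,140); TRAY=box(-39,44,-39,39,0,45); TAB=box(38,50,-25,25,138,175)
def hull(f,M,B,im,S=4):
    p=proj(f,ap(M,B)); h=cv2.convexHull(((p+.5)*S).astype(np.float32)); cv2.fillConvexPoly(im,np.round(h*16).astype(np.int32),1,cv2.LINE_8,4)
def sil(f,M,boxes,S=4):
    im=np.zeros((400*S,640*S),np.uint8)
    for b in boxes: hull(f,M,b,im,S)
    return im
def gmask(f,win,S=4):
    x0,y0,x1,y1=win
    img=cv2.resize(f["img"],None,fx=S,fy=S,interpolation=cv2.INTER_LINEAR).astype(int)
    m=((img[...,1]-np.maximum(img[...,0],img[...,2]))>20).astype(np.uint8)
    w=np.zeros_like(m); w[y0*S:y1*S,x0*S:x1*S]=1
    return m*w
def outline(f,M,boxes,img,S,off,col=(0,0,255)):
    for b in boxes:
        p=(proj(f,ap(M,b))-off+.5)*S
        for i in range(8):
            for j in range(i):
                if (np.abs(b[i]-b[j])>1e-9).sum()==1: cv2.line(img,tuple(np.int32(p[i].round())),tuple(np.int32(p[j].round())),col,1)
E
cat > t1.py <<'E'
from fit import *; import pickle
d=pickle.load(open("f0.pkl","rb"));t=d["top"];s=d["side"]
W={"top":(280,190,342,250),"side":(285,190,335,252)}
gm={k:gmask(d[k],W[k]) for k in W}
def cost(p,ks=("top","side")):
    M=T(*p); c=0
    for k in ks:
        a=sil(d[k],M,[PLATE,TRAY]); tb=sil(d[k],M,[TAB]); g=gm[k]
        c+=((a!=g)&(tb==0)).sum()/(a.sum())
    return c
for ks in (("top","side"),("top",),("side",)):
    best=None
    r=minimize(cost,[.49,-.01,2.55],args=(ks,),method="Nelder-Mead",options=dict(initial_simplex=[[.49,-.01,2.5],[.51,-.01,2.6],[.49,.01,2.55],[.48,-.02,2.65]],xatol=1e-4,fatol=1e-4))
    r=minimize(cost,r.x,args=(ks,),method="Nelder-Mead",options=dict(initial_simplex=r.x+np.array([[0,0,0],[.006,0,0],[0,.006,0],[0,0,.08]]),xatol=1e-4,fatol=1e-4))
    print(ks,r.x.round(4),r.fun)
    if len(ks)==2:
        x=r.x
ims=[]
for k in W:
    x0,y0,x1,y1=W[k]; S=8
    im=cv2.resize(np.ascontiguousarray(d[k]["img"][y0:y1,x0:x1,::-1]),None,fx=S,fy=S,interpolation=cv2.INTER_CUBIC)
    outline(d[k],T(*x),[PLATE,TRAY,TAB],im,S,np.array([x0,y0])); ims.append(cv2.resize(im,(390,480)))
cv2.imwrite("pics/fit1.png",np.hstack(ims))
E
python3 t1.py
```

```text
('top', 'side') [ 0.4929 -0.0051  2.5622] 0.1092951639275399
('top',) [ 0.4931 -0.0047  2.5619] 0.04540534381587193
('side',) [ 0.4914 -0.0067  2.5558] 0.047619047619047616
```

View pics/fit1.png

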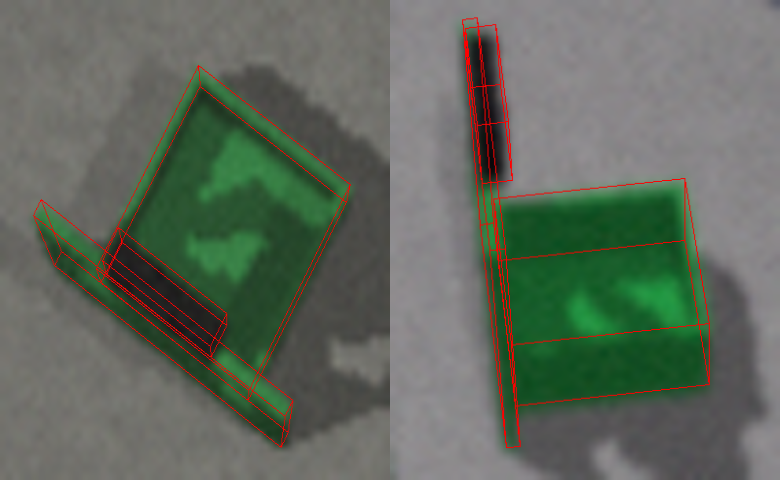

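The medium holder's outline matches the model sizes in both views, so its pose is settled. Now the panel.

```bash
cat > t2.py <<'E'
from fit import *; import pickle
d=pickle.load(open("f0.pkl","rb"))
PAN=box(0,12,-100,100,0,175); ST=[box(-15,-10,y-12,y+12,147,171) for y in(-35,35)]
# fit on top face + top-view gradient: maximise gradient along edges
E=[((0,-100,175),(0,100,175)),((12,-100,175),(12,100,175)),((0,-100,175),(12,-100,175)),((0,100,175),(12,100,175))]
ex={"top":[((0,-100,0),(0,-100,175))],"side":[((0,-100,0),(0,-100,175)),((12,-100,0),(12,-100,175))]}
G={}
for k in("top","side"):
    g=cv2.GaussianBlur(d[k]["img"].astype(np.float32),(0,0),.7)
    G[k]=np.sqrt(sum(cv2.Sobel(g[...,c],cv2.CV_32F,1,0)**2+cv2.Sobel(g[...,c],cv2.CV_32F,0,1)**2 for c in range(3)))
def cost(p,ks):
    c=0;M=T(*p)
    for k in ks:
        P=np.concatenate([np.linspace(a,b,60 if i<2 else 15) for i,(a,b) in enumerate(E+ex[k])])/1000
        u=proj(d[k],ap(M,P)).astype(np.float32)
        c-=np.minimum(cv2.remap(G[k],u[:,0],u[:,1],cv2.INTER_LINEAR),200).mean()
    return c
W={"top":(150,180,250,290),"side":(215,120,275,215)}
for ks in(("top","side"),("top",),("side",)):
    b=None
    for dy in(-.05,0,.05):
      for dx in (-.004,0,.004):
        x0=np.array([.458+dx,.291+dx,2.335+dy])
        r=minimize(cost,x0,args=(ks,),method="Nelder-Mead",options=dict(initial_simplex=x0+np.array([[0,0,0],[.006,0,0],[0,.006,0],[0,0,.06]]),xatol=1e-5,fatol=1e-4))
        if b is None or r.fun<b.fun:b=r
    print(ks,b.x.round(4),b.fun)
    if len(ks)==2:x=b.x
ims=[]
for k in W:
    x0,y0,x1,y1=W[k]; S=6
    im=cv2.resize(np.ascontiguousarray(d[k]["img"][y0:y1,x0:x1,::-1]),None,fx=S,fy=S,interpolation=cv2.INTER_CUBIC)
    outline(d[k],T(*x),[PAN]+ST,im,S,np.array([x0,y0])); ims.append(cv2.resize(im,(390,int(390*im.shape[0]/im.shape[1]))[:2])[:420] if 0 else cv2.resize(im,(400,580)))
cv2.imwrite("pics/fit2.png",np.hstack(ims))
E
python3 t2.py
```

```text
('top', 'side') [0.4601 0.294  2.4033] -390.3515625
('top',) [0.4607 0.2941 2.4012] -200.0
('side',) [0.459  0.2903 2.4247] -193.53103637695312
```

View pics/fit2.png

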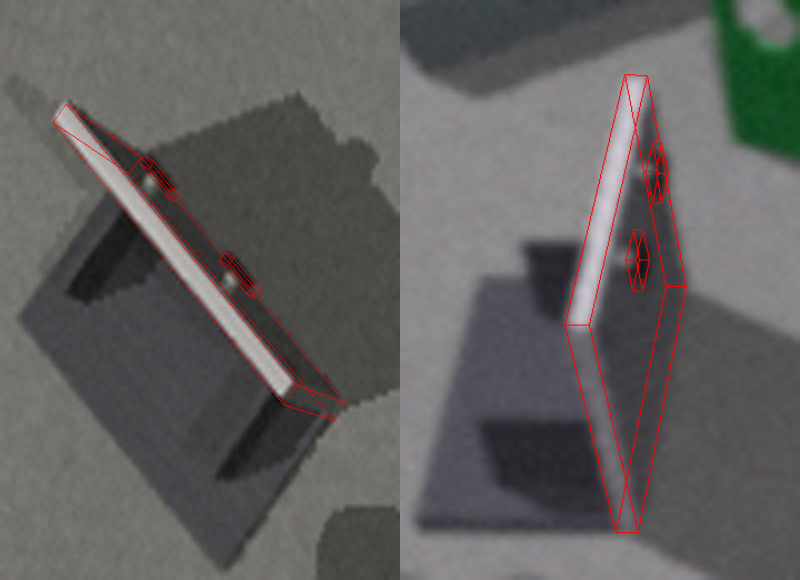

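```bash
sed -i 's/np.minimum(cv2.remap(G\[k\],u\[:,0\],u\[:,1\],cv2.INTER_LINEAR),200).mean()/cv2.remap(np.sqrt(G[k]),u[:,0],u[:,1],cv2.INTER_LINEAR).mean()/; s/fit2.png/fit3.png/' t2.py; python3 t2.py
```

```text
('top', 'side') [0.4621 0.295  2.4026] -40.27656555175781
('top',) [0.4622 0.2953 2.4026] -21.83124351501465
('side',) [0.4603 0.2919 2.4074] -18.913549423217773
```

View pics/fit3.png

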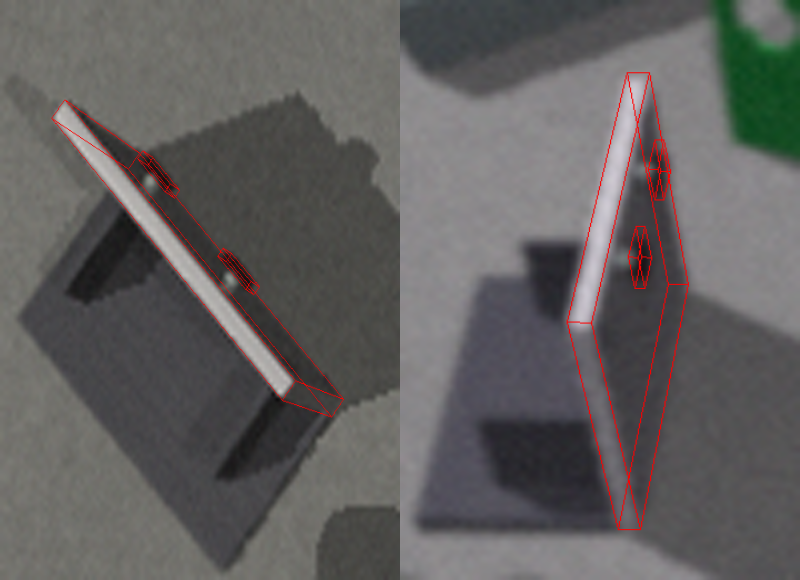

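```bash
cat > ctl.py <<'E'
from h import *
from scipy.spatial.transform import Rotation as Ro
from rig import manip, claw, cams, monitor
def quat(yaw,flip=0):  # jaw axis along yaw
    a=yaw+np.pi*flip; y=np.array([np.cos(a),np.sin(a),0]); z=np.array([0,0,-1.])
    return Ro.from_matrix(np.c_[np.cross(y,z),y,z]).as_quat()
def best(pos,yaw):
    o=[]
    for f in(0,1):
        q=manip.ik(list(pos),list(quat(yaw,f)))
        if q is not None: o.append((np.abs(np.array(q)-monitor.current_joints()).max(),f,np.round(q,2)))
    return sorted(o,key=lambda t:t[0])
def st(): print("t",round(monitor.current_t(),2),"p",np.round(monitor.current_position(),4),"F",np.round(monitor.current_ft_force(),2),"op",round(monitor.current_opening(),3))
E
python3 - <<'E'
from ctl import *
yh,yp=2.56,2.404
H=T(.4922,-.0057,yh); P=T(.4612,.2936,yp)
print(ap(H,[.044,0,.145]))
print(best(ap(H,[.044,0,.145])[0],yh))
print(best(ap(P,[-.006,0,.19])[0],yp))
print(best(ap(P,[-.07,0,.26])[0],yp))
print("bottle",best([.6265,-.1625,.25],yp+np.pi/2),best(ap(P,[-.05,0,.25])[0],yp+np.pi/2))
E
```

```text
[[0.45543409 0.01847164 0.145     ]]
[(np.float64(1.2320850349412678), 1, array([-0.06,  0.28,  1.96, -0.  ,  0.9 ,  0.52])), (np.float64(2.537044755643563), 0, array([-0.06,  0.28,  1.96, -0.  ,  0.9 , -2.62]))]
[(np.float64(1.293642461020457), 1, array([ 0.47,  0.38,  1.69, -0.  ,  1.08,  1.21])), (np.float64(1.8479501925693367), 0, array([ 0.47,  0.38,  1.69, -0.  ,  1.08, -1.93]))]
[(np.float64(1.1883821542508781), 1, array([ 0.37,  0.35,  1.55, -0.  ,  1.24,  1.1 ])), (np.float64(1.9532104993389154), 0, array([ 0.37,  0.35,  1.55, -0.  ,  1.24, -2.04]))]
bottle [(np.float64(1.4961181284916036), 1, array([-0.33,  0.5 ,  1.34, -0.  ,  1.3 , -1.16])), (np.float64(2.0673111311907912), 0, array([-0.33,  0.5 ,  1.34, -0.  ,  1.3 ,  1.98]))] [(np.float64(0.7723149911290572), 1, array([ 0.4 ,  0.34,  1.58, -0.  ,  1.22, -0.44])), (np.float64(2.7911142685533377), 0, array([ 0.4 ,  0.34,  1.58, -0.  ,  1.22,  2.71]))]
```

```bash
python3 - <<'E'
from ctl import *; import pickle
yh=2.56; H=T(.4922,-.0057,yh); g=ap(H,[.044,0,0])[0]
q=list(quat(yh,1))
p=monitor.current_position()
manip.movel([p[0],p[1],.28],v=.25)
manip.move_pose([g[0],g[1],.28],q); st()
f=cams.grab_frame("wrist"); cv2.imwrite("pics/w1.png",f["img"][:,:,::-1]); pickle.dump(f,open("w1.pkl","wb"))
E
```

```text
t 2.62 p [0.4555 0.019  0.2799] F [ 0.63 -0.33 -0.44] op 0.999
```

View pics/w1.png

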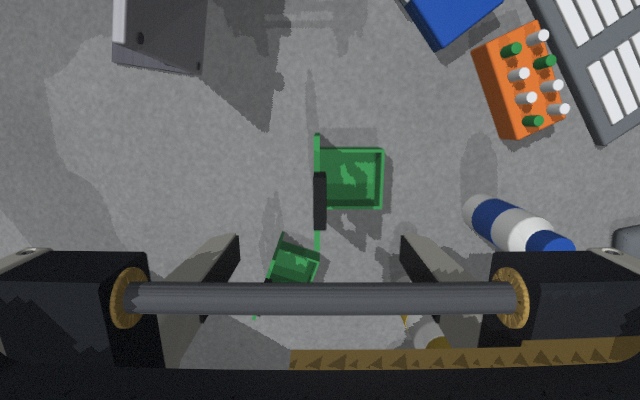

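The wrist view shows the tab at (320,200), vertical in the image and midway between the fingers, so yaw and x agree. I'll grasp it and lift a little.

```bash
python3 - <<'E'
from ctl import *; import pickle
f=pickle.load(open("w1.pkl","rb"))
yh=2.56; H=T(.4922,-.0057,yh)
print(proj(f,ap(H,[[.044,y,.175] for y in(-.025,.025)]+[[.05,y,.14] for y in(-.06,.06)])).round(1))
p=monitor.current_position(); g=ap(H,[.044,0,0])[0]
print("guard",manip.movel([g[0],g[1],.146],list(quat(yh,1)),v=.12,guard=8)); st()
claw.gripper_to(0.0); st()
print(manip.movel([g[0],g[1],.276],v=.12)); st()
d={n:cams.grab_frame(n) for n in("top","side","wrist")}; pickle.dump(d,open("f1.pkl","wb"))
cv2.imwrite("pics/w2.png",d["wrist"]["img"][:,:,::-1])
print(monitor.current_ee_rot())
E
```

```text
[[320.6 175.4]
 [320.5 228.9]
 [314.3 133.8]
 [314.7 249.2]]
guard False
t 3.94 p [0.4558 0.0185 0.1465] F [-0.59 -0.95  0.1 ] op 1.001
t 5.17 p [0.4553 0.0185 0.1459] F [-0.57  0.46 -0.42] op 0.126
False
t 6.4 p [0.4551 0.0185 0.2753] F [ 0.67  0.58 -3.06] op 0.131
[ 8.80160745e-01  4.74675456e-01 -4.41730064e-04 -2.81281660e-04]
```

View pics/w2.png

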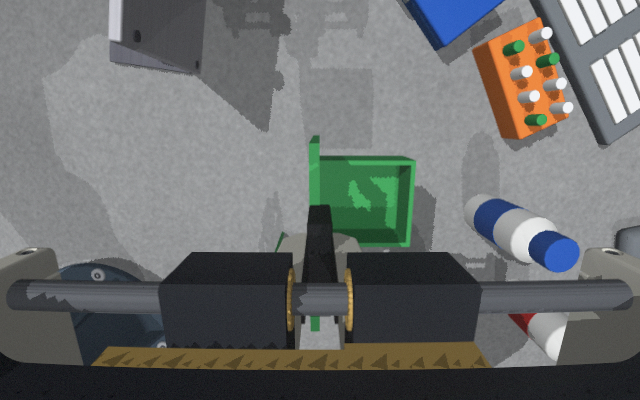

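```bash
python3 - <<'E'
from ctl import *; import pickle
yp=2.404; P=T(.4612,.2936,yp); q=list(quat(yp,1))
manip.movel(list(ap(P,[-.10,0,.26])[0]),q,v=.18); st()
manip.movel(list(ap(P,[-.065,0,.225])[0]),q,v=.1); st()
manip.sleep(.3)
d={n:cams.grab_frame(n) for n in("top","side","wrist")}; pickle.dump(d,open("f2.pkl","wb"))
print(monitor.current_position(),monitor.current_ee_rot(),quat(yp,1))
crop(d["top"],140,150,300,290,5,"pics/t2.png"); crop(d["side"],200,70,340,215,4,"pics/s2.png")
cv2.imwrite("pics/w3.png",d["wrist"]["img"][:,:,::-1])
E
```

```text
t 7.94 p [0.5351 0.2257 0.2601] F [-0.3   0.75 -2.66] op 0.128
t 8.58 p [0.5096 0.2499 0.2253] F [ 0.39  0.76 -2.66] op 0.126
[0.50939144 0.24979434 0.22506029] [ 9.14504720e-01  4.04575228e-01  5.44541453e-05 -4.09892138e-06] [0.9144693  0.40465528 0.         0.        ]
```

View pics/t2.png

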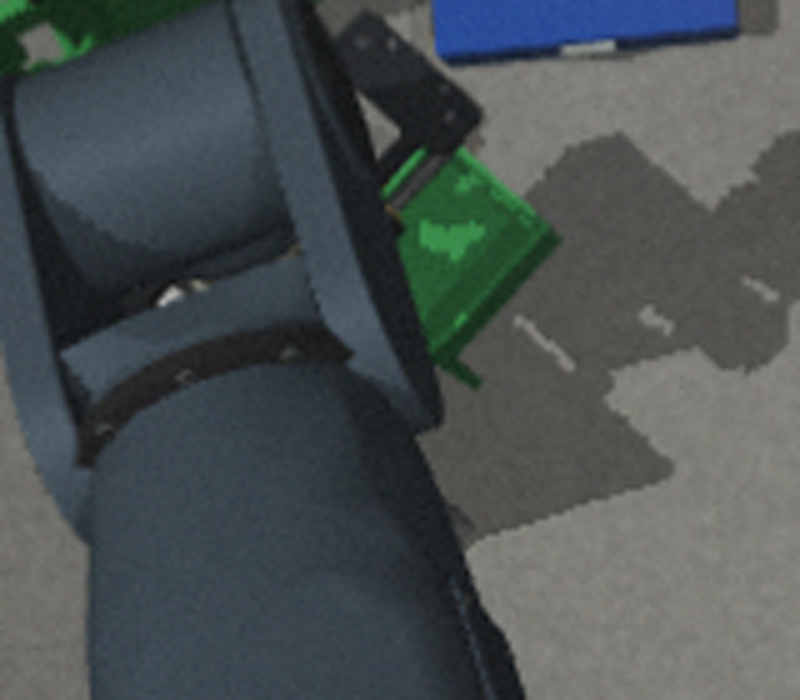

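View pics/s2.png

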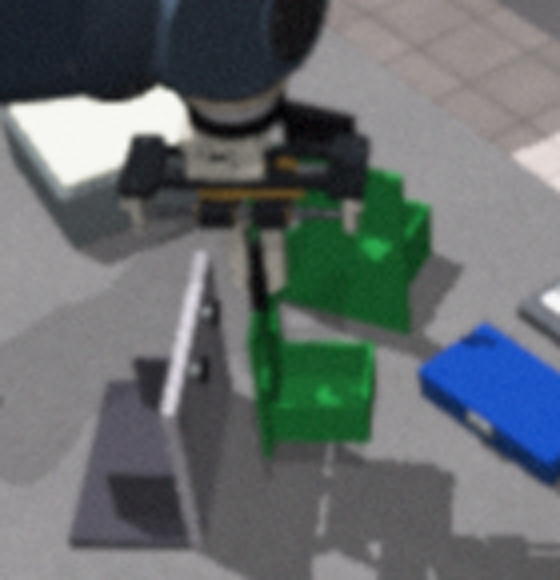

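View pics/w3.png

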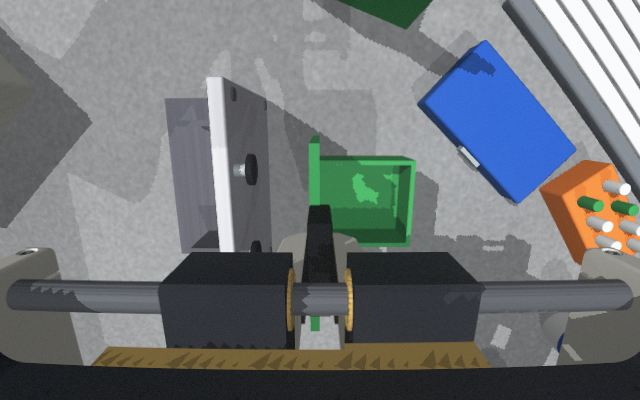

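The wrist camera sees the panel's upper stud at (250,170) and the holder plate edge at (314,150). I'll overlay the predictions there and refine the relative pose in this one image.

```bash
cat > t3.py <<'E'
from fit import *; import pickle,sys
w=pickle.load(open("f2.pkl","rb"))["wrist"]
PAN=box(0,12,-100,100,0,175); ST=[box(-15,-10,y-12,y+12,147,171) for y in(-35,35)]
P=T(.4612,.2936,2.404)
tcp=np.array([.50939,.24979]); 
def Hpose(dy,dyaw,dz=0):
    yaw=2.404+dyaw; c,s=np.cos(yaw),np.sin(yaw)
    return T(tcp[0]-.044*c-dy*s*1, tcp[1]-.044*s+dy*c, yaw, .079+dz)
def draw(name,P,H):
    im=cv2.resize(np.ascontiguousarray(w["img"][60:340,150:450,::-1]),None,fx=2.6,fy=2.1,interpolation=cv2.INTER_CUBIC) if 0 else cv2.resize(np.ascontiguousarray(w["img"][60:340,120:440,::-1]),None,fx=2,fy=2,interpolation=cv2.INTER_CUBIC)
    outline(w,P,[PAN]+ST,im,2,np.array([120,60])); outline(w,H,[PLATE,TRAY,TAB],im,2,np.array([120,60]),(255,0,255))
    cv2.imwrite(name,im)
if __name__=="__main__": draw("pics/o3.png",P,Hpose(0,0))
E
python3 t3.py
```

```text
(no output)
```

View pics/o3.png

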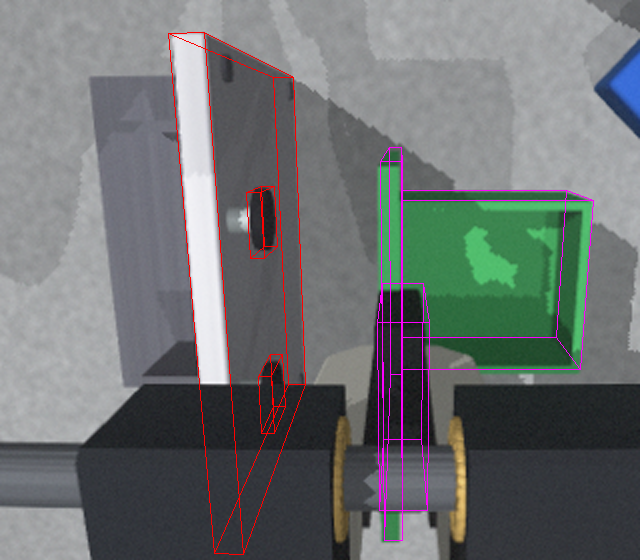

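```bash
cat > t4.py <<'E'
from t3 import *
from scipy.spatial.transform import Rotation as Ro
S=4
g=gmask(w,(295,125,425,250))
H0=Hpose(0,0)
# pose perturbation about the tab centre (.044,0,.158) in holder frame
def pose(p):
    dx,dy,dz,rx,ry,rz=np.array(p)*[.001,.001,.001,.01,.01,.01]
    D=np.eye(4); D[:3,:3]=Ro.from_euler("xyz",[rx,ry,rz]).as_matrix(); c=np.array([.044,0,.158]); D[:3,3]=c+[dx,dy,dz]-D[:3,:3]@c
    return H0@D
win=np.zeros_like(g); win[125*S:244*S,295*S:425*S]=1
def cost(p,idx,reg=.0005):
    q=np.zeros(6); q[idx]=p
    M=pose(q); a=sil(w,M,[PLATE,TRAY]); tb=cv2.dilate(sil(w,M,[TAB]),np.ones((9,9),np.uint8))
    dc=(tb==0)&(win==1); dc[205*S:,300*S:365*S]=0
    return ((a!=g)&dc).sum()/g.sum()+reg*np.sum(q**2)*.01
for idx in([0,1],[0,1,2],[0,1,2,5],[0,1,2,3,4,5]):
    n=len(idx); r=None; x=np.zeros(n)
    for _ in range(3):
        r=minimize(cost,x,args=(idx,),method="Nelder-Mead",options=dict(initial_simplex=np.vstack([x,x+np.eye(n)*3]),xatol=.02,fatol=1e-5)); x=r.x
    print(idx,x.round(2),round(r.fun,4))
q=np.zeros(6);q[idx]=x
draw("pics/o4.png",P,pose(q))
E
python3 t4.py
```

```text
[0, 1] [0.84 1.  ] 0.0169
[0, 1, 2] [0.84 0.66 3.61] 0.0051
[0, 1, 2, 5] [0.74 0.9  3.18 0.27] 0.005
[0, 1, 2, 3, 4, 5] [0.8  0.8  2.73 0.08 0.17 0.25] 0.0048
```

View pics/o4.png

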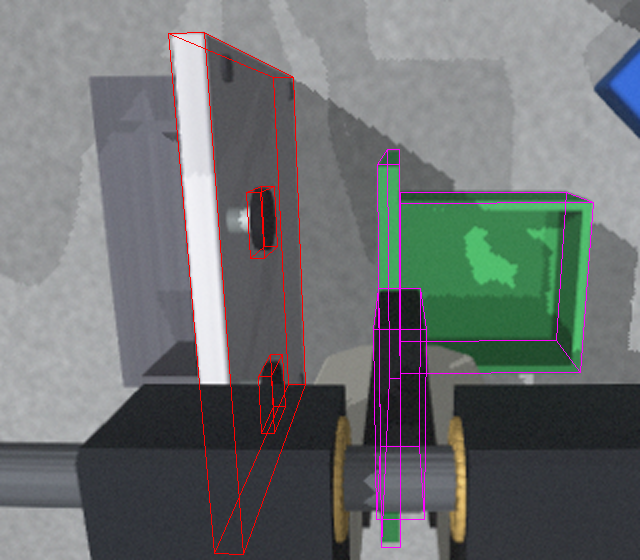

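Relative errors are small: about 0.8 mm in y and under 0.01 rad. Now I push in with a guard and check where contact comes.

```bash
python3 - <<'E'
from ctl import *; import pickle
yp=2.404; P=T(.4612,.2936,yp); q=list(quat(yp,1))
Pi=np.linalg.inv(P)
def rel(): return ap(Pi,monitor.current_position())[0].round(4)
manip.movel(list(ap(P,[-.03,-.0005,.225])[0]),q,v=.06); st(); print(rel())
c=manip.movel(list(ap(P,[-.002,-.0005,.225])[0]),q,v=.025,guard=5); st(); print(c,rel())
d={n:cams.grab_frame(n) for n in("side","wrist")}; pickle.dump(d,open("f3.pkl","wb"))
crop(d["side"],200,70,340,215,4,"pics/s3.png"); cv2.imwrite("pics/w4.png",d["wrist"]["img"][:,:,::-1])
E
```

```text
t 9.77 p [0.4838 0.2739 0.2251] F [ 0.29 -0.83 -2.48] op 0.128
[-0.03   -0.0006  0.2251]
t 10.65 p [0.4664 0.2895 0.2248] F [ 3.85 -2.24 -2.45] op 0.126
True [-0.0066 -0.0004  0.2248]
```

View pics/w4.png

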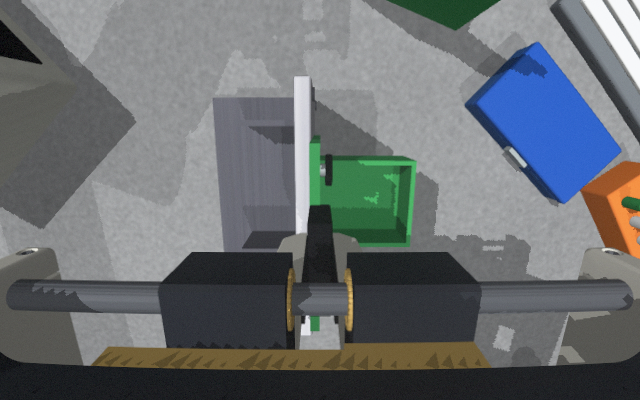

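View pics/s3.png

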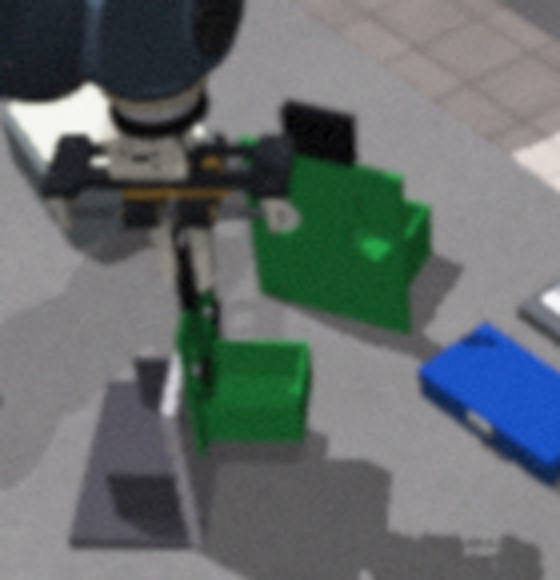

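Contact came with the plate flat on the panel, and both heads (the wrist view shows one at (327,168)) are through. I back off 1.5 mm and lower.

```bash
python3 - <<'E'
from ctl import *; import pickle
yp=2.404; P=T(.4612,.2936,yp); q=list(quat(yp,1)); Pi=np.linalg.inv(P)
def rel(): return ap(Pi,monitor.current_position())[0].round(4)
manip.movel(list(ap(P,[-.0082,-.0005,.225])[0]),q,v=.03); st(); print(rel())
c=manip.movel(list(ap(P,[-.0082,-.0005,.186])[0]),q,v=.04,guard=6); st(); print(c,rel())
d={n:cams.grab_frame(n) for n in("side","wrist")}
crop(d["side"],200,70,340,215,4,"pics/s4.png"); cv2.imwrite("pics/w5.png",d["wrist"]["img"][:,:,::-1])
E
```

```text
t 11.0 p [0.4672 0.2885 0.2247] F [ 0.46  0.49 -2.56] op 0.128
[-0.0079 -0.0003  0.2247]
t 11.8 p [0.4674 0.2884 0.1907] F [-1.2  -0.35  6.46] op 0.126
True [-0.0081 -0.0003  0.1907]
```

View pics/w5.png

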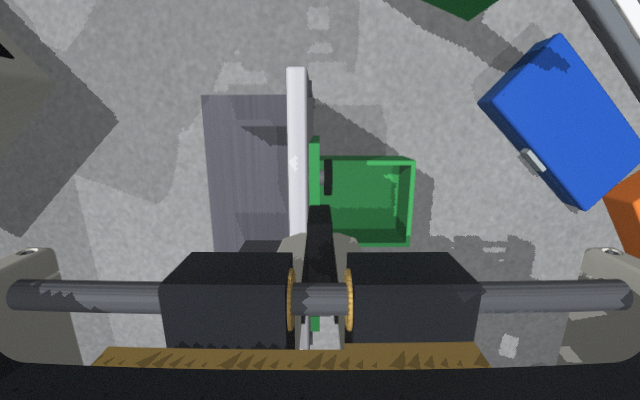

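View pics/s4.png

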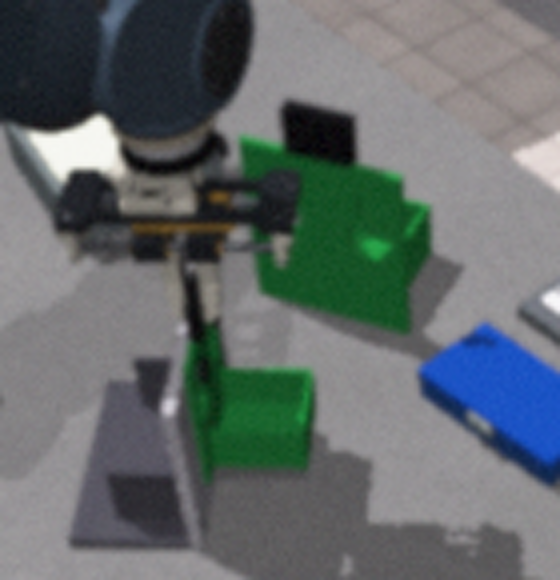

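Contact came after 34 mm, at TCP z 0.1907 against 0.191 expected, so it's fully home. Release, rise and check.

```bash
python3 - <<'E'
from ctl import *; import pickle
p=monitor.current_position()
claw.gripper_to(0.6); st()
manip.movel([p[0],p[1],.30],v=.15); st()
f0=cams.grab_frame("wrist"); cv2.imwrite("pics/w6.png",f0["img"][:,:,::-1])
yp=2.404; q=quat(yp+np.pi/2,1)
manip.move_pose([.6265,-.1625,.26],list(q)); st()
d={n:cams.grab_frame(n) for n in("top","side","wrist")}; pickle.dump(d,open("f4.pkl","wb"))
crop(d["side"],200,70,340,215,4,"pics/s5.png"); cv2.imwrite("pics/w7.png",d["wrist"]["img"][:,:,::-1])
crop(d["top"],140,150,300,290,5,"pics/t5.png")
E
```

```text
t 12.77 p [0.4668 0.2881 0.1899] F [-0.02 -0.11 -0.66] op 0.601
t 13.65 p [0.4671 0.2882 0.2991] F [-0.55 -0.53 -0.3 ] op 0.603
t 15.73 p [ 0.6266 -0.162   0.26  ] F [-0.58  0.26 -0.19] op 0.597
```

View pics/s5.png

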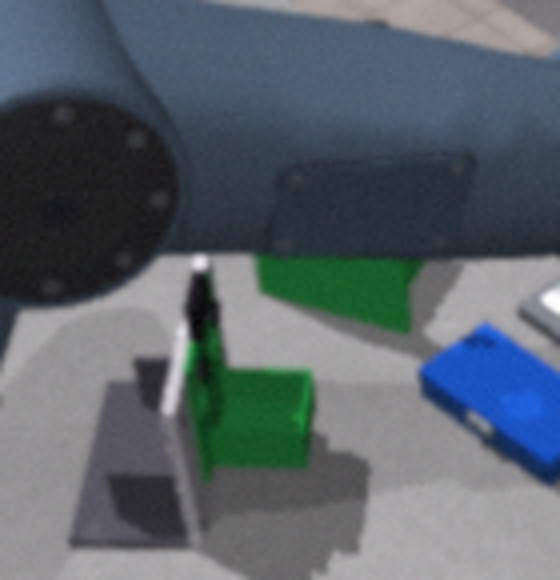

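View pics/t5.png

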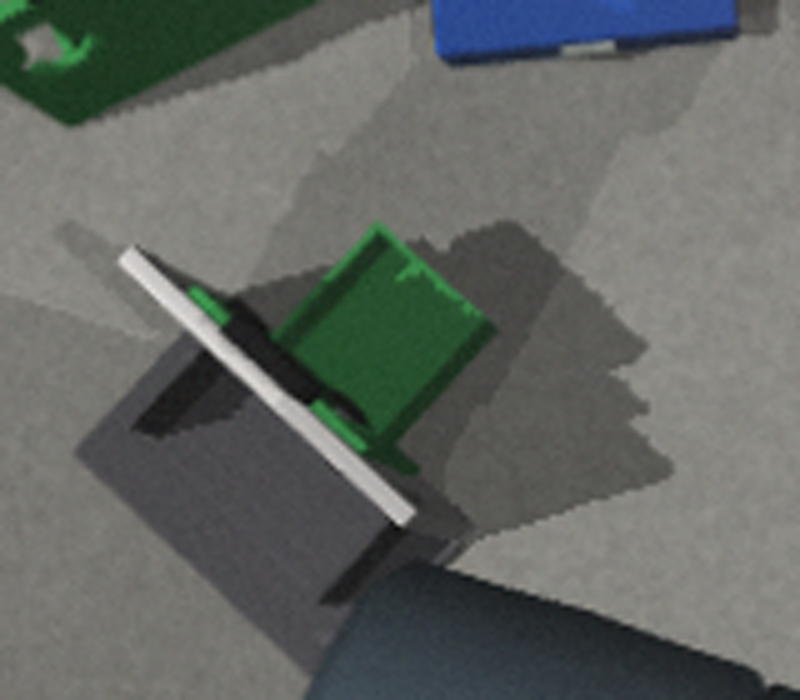

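View pics/w7.png

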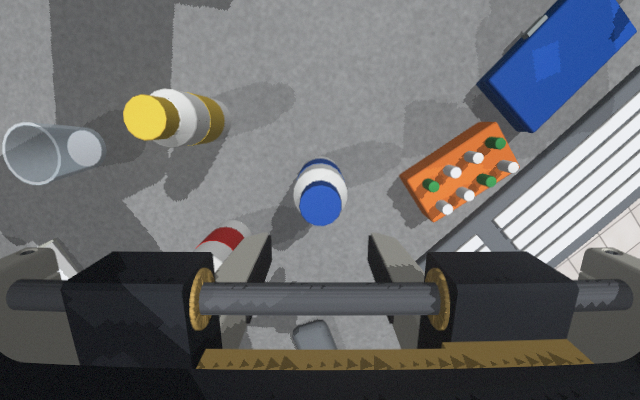

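The holder hangs on the panel in both views. The wrist view shows the blue cap at (320,203), centred between the fingers. Grasping the cap next.

```bash
python3 - <<'E'
from ctl import *; import pickle
w=pickle.load(open("f4.pkl","rb"))["wrist"]
print(proj(w,[[.6265,-.1625,.165]]), atz(w,[[320,204]],.165))
print("guard",manip.movel([.6265,-.1625,.140],list(quat(2.404+np.pi/2,1)),v=.12,guard=6)); st()
claw.gripper_to(0.0); st()
manip.movel([.6265,-.1625,.17],v=.06); st()
manip.movel([.6265,-.1625,.26],v=.12); st()
d={n:cams.grab_frame(n) for n in("side","wrist")}; pickle.dump(d,open("f5.pkl","wb"))
crop(d["side"],250,120,450,270,4,"pics/s6.png"); cv2.imwrite("pics/w8.png",d["wrist"]["img"][:,:,::-1])
E
```

```text
[[319.68867409 206.9406854 ]] [[ 0.62471397 -0.16051057  0.165     ]]
guard False
t 17.03 p [ 0.6269 -0.1627  0.1409] F [-0.22 -0.36 -0.52] op 0.597
t 17.48 p [ 0.6267 -0.1625  0.1404] F [-0.2   0.25  2.82] op 0.404
t 18.12 p [ 0.6264 -0.1625  0.17  ] F [-0.65 -0.26 -1.55] op 0.401
t 19.02 p [ 0.6262 -0.1624  0.259 ] F [ 0.63 -1.01 -1.9 ] op 0.406
```

View pics/s6.png

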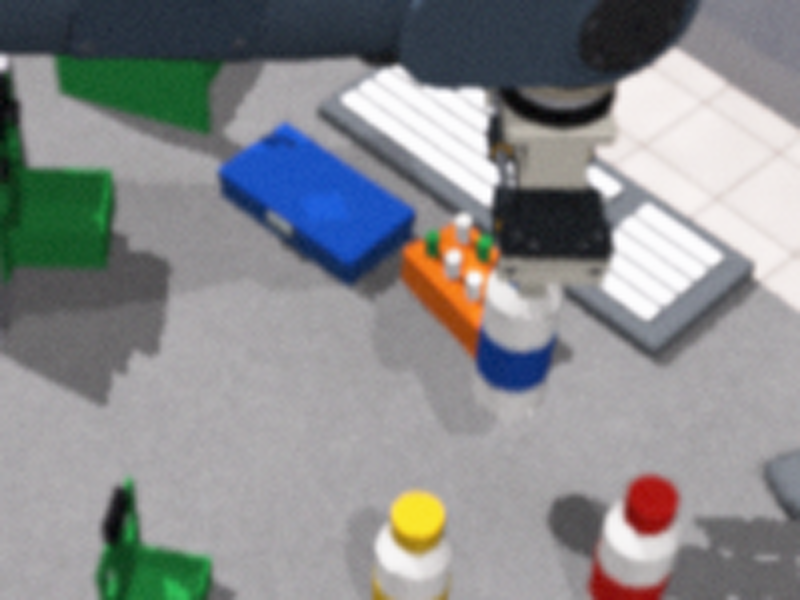

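View pics/w8.png

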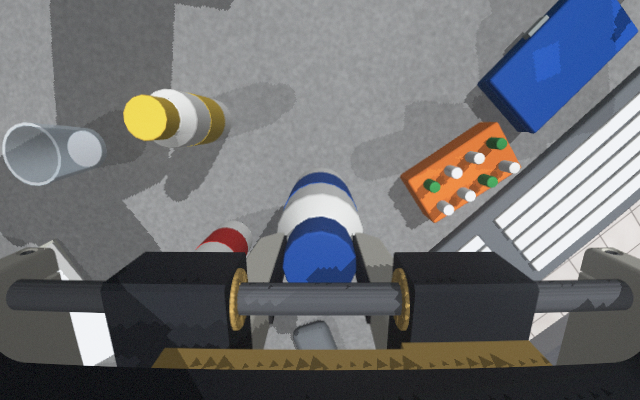

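```bash
python3 - <<'E'
from ctl import *; import pickle
yp=2.404; P=T(.4612,.2936,yp); q=list(quat(yp+np.pi/2,1)); Pi=np.linalg.inv(P)
def rel(): return ap(Pi,monitor.current_position())[0].round(4)
manip.movel(list(ap(P,[-.051,-.0005,.275])[0]),q,v=.15); st(); print(rel())
manip.sleep(.2)
f=cams.grab_frame("side"); crop(f,200,70,340,215,4,"pics/s7.png")
f=cams.grab_frame("wrist"); cv2.imwrite("pics/w9.png",f["img"][:,:,::-1])
E
```

```text
t 22.22 p [0.4994 0.2594 0.275 ] F [-1.12 -0.58 -1.71] op 0.404
[-0.0513 -0.0004  0.275 ]
```

View pics/s7.png

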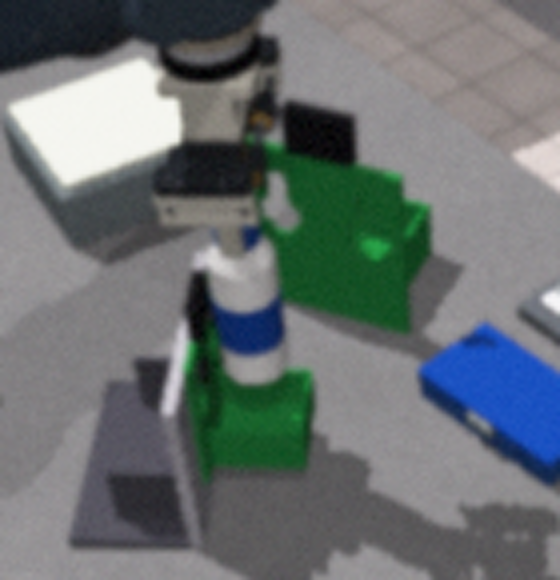

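View pics/w9.png

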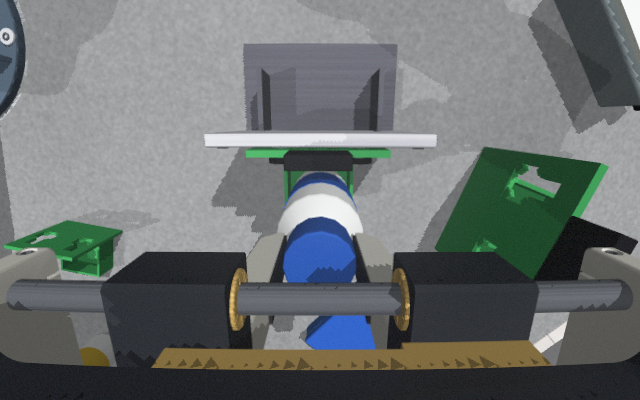

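The bottle hangs over the tray in both views. Before lowering I check the clearance of the 188 mm gripper body to the large green holder.

```bash
python3 - <<'E'
import pickle; from h import *
t=pickle.load(open("f0.pkl","rb"))["top"]
c=[(120+x/3,100+y/3) for x,y in((55,135),(140,100),(28,175),(203,87),(253,150),(100,222))]
Pi=np.linalg.inv(T(.4612,.2936,2.404))
for z in(0,.2,.27): print(z,(ap(Pi,atz(t,c,z))).round(3).tolist())
E
```

```text
0 [[-0.044, -0.336, 0.0], [-0.125, -0.297, 0.0], [0.002, -0.328, 0.0], [-0.176, -0.259, 0.0], [-0.162, -0.177, 0.0], [-0.012, -0.24, 0.0]]
0.2 [[-0.053, -0.241, 0.2], [-0.122, -0.208, 0.2], [-0.013, -0.234, 0.2], [-0.165, -0.175, 0.2], [-0.154, -0.105, 0.2], [-0.025, -0.159, 0.2]]
0.27 [[-0.056, -0.208, 0.27], [-0.121, -0.176, 0.27], [-0.019, -0.201, 0.27], [-0.162, -0.146, 0.27], [-0.151, -0.08, 0.27], [-0.03, -0.131, 0.27]]
```

Clear by about 80 mm. Lowering.

```bash
python3 - <<'E'
from ctl import *; import pickle
yp=2.404; P=T(.4612,.2936,yp); q=list(quat(yp+np.pi/2,1)); Pi=np.linalg.inv(P)
def rel(): return ap(Pi,monitor.current_position())[0].round(4)
print(manip.movel(list(ap(P,[-.050,-.0005,.200])[0]),q,v=.08,guard=5)); st(); print(rel())
print(manip.movel(list(ap(P,[-.050,-.0005,.186])[0]),q,v=.03,guard=4)); st(); print(rel())
E
```

```text
False
t 23.61 p [0.4988 0.2605 0.2006] F [-0.96  0.16 -1.28] op 0.401
[-0.0501 -0.0008  0.2006]
True
t 24.01 p [0.4992 0.2605 0.1895] F [-0.02  0.54  4.91] op 0.403
[-0.0504 -0.001   0.1895]
```

Contact came at z 0.1895 against 0.190 expected, so the bottle is standing on the tray floor. Release and withdraw.

```bash
python3 - <<'E'
from ctl import *; import pickle
claw.gripper_to(0.75); st()
p=monitor.current_position()
manip.movel([p[0],p[1],.32],v=.12); st()
f=cams.grab_frame("wrist"); cv2.imwrite("pics/w10.png",f["img"][:,:,::-1])
manip.move_pose([.42,.0,.38],list(quat(2.404+np.pi/2,1))); st()
d={n:cams.grab_frame(n) for n in("top","side")}; pickle.dump(d,open("f6.pkl","wb"))
crop(d["side"],190,90,330,215,4,"pics/s8.png"); crop(d["top"],140,150,300,290,4,"pics/t8.png")
cv2.imwrite("pics/top8.png",d["top"]["img"][:,:,::-1])
E
```

```text
t 24.73 p [0.4984 0.2603 0.1891] F [-0.59  0.18  0.41] op 0.749
t 25.98 p [0.4982 0.2602 0.3192] F [-0.6   0.64 -0.1 ] op 0.752
t 27.1 p [0.4203 0.0006 0.3798] F [-0.28 -0.42  0.29] op 0.752
```

View pics/s8.png

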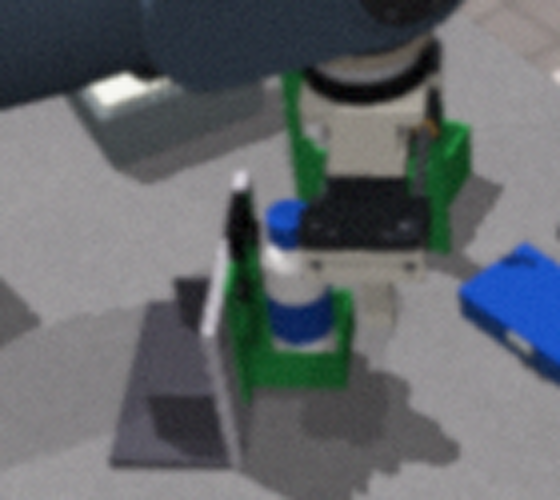

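View pics/w10.png

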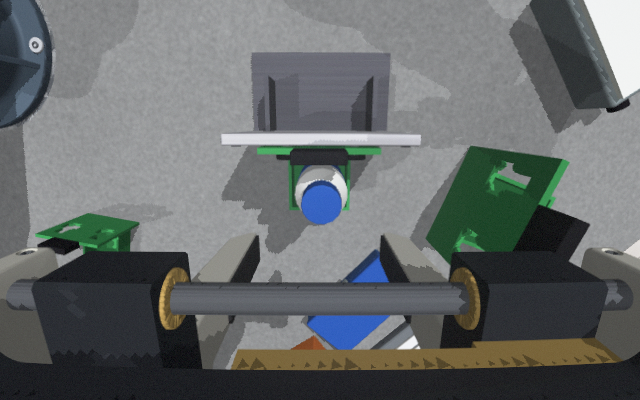

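View pics/top8.png

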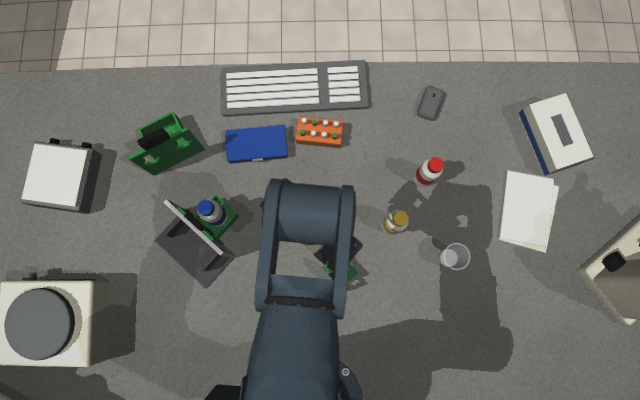

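The bottle stands upright in the tray: cap at (208,208) in the top view, (287,222) in the side crop. The other objects are where they were. One numeric check, then hand in.

```bash
python3 - <<'E'
from fit import *; import pickle
d=pickle.load(open("f6.pkl","rb")); t=d["top"]
hsv=cv2.cvtColor(t["img"],cv2.COLOR_RGB2HSV); m=cv2.inRange(hsv,(108,150,40),(125,255,255))
k,l,s,c=cv2.connectedComponentsWithStats(m)
P=T(.4622,.2953,2.4026); Pi=np.linalg.inv(P)
for i in range(1,k):
    if s[i,4]>30: print(s[i],ap(Pi,atz(t,[c[i]],.207)).round(4))
im=cv2.resize(np.ascontiguousarray(t["img"][180:290,150:260,::-1]),None,fx=5,fy=5,interpolation=cv2.INTER_CUBIC)
H=T(*ap(P,[-.052,0,0])[0][:2],2.4026,.045)
outline(t,H,[PLATE,TRAY,TAB],im,5,np.array([150,180])); cv2.imwrite("pics/o8.png",im)
E
```

```text
[ 226  126   61   36 1822] [[-0.2506 -0.0174  0.207 ]]
[197 200  16  16 184] [[-0.0507 -0.0003  0.207 ]]
```

View pics/o8.png

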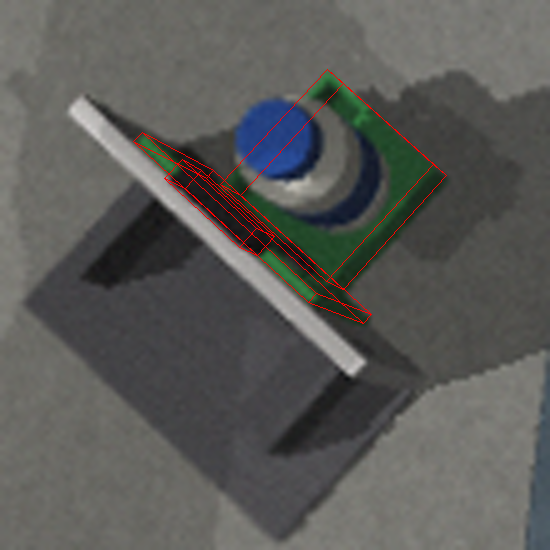

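The overlay of the fully-home pose matches the hung holder, and the cap lies 0.3 mm off centre sideways.

```bash
python3 - <<'E'
from ctl import *
manip.job_done(); st()
E
```

```text
the job is handed in; nothing more can be done
the job is handed in; nothing more can be done
```

The green holder hangs locked on both studs, and the blue-capped bottle stands upright in its tray. I handed the job in at about 27 s of the 67 s allowed; no verdict is reported.

- **Holder:** I gripped the middle-sized one by its tab. The plate met the panel at the expected depth, and after lowering 34 mm it seated at tool height 0.1907 m (0.191 m expected). The fully-home outline matches the hung holder in the final top picture.
- **Bottle:** I lifted it by the cap and set it down; it touched the tray floor at tool height 0.1895 m (0.190 m expected). In the final top picture the cap is within 1 mm of the expected spot, and the bottle looks upright in the side and wrist pictures.
- **Other objects:** The other bottles, beaker, slide box and tube rack look unmoved in the final top picture. The robot was clear of everything when I handed in.
- **Disagreements:** The top and side cameras differed by 2–4 mm in absolute position, so I worked from their average. The wrist picture also put the held holder about 3 mm higher than assumed, but contact at the expected heights did not bear that out.

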